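# Isolate the fume filter box and hold its filter plate over the catch tray

### The arm

A 7-joint arm with a two-finger parallel gripper is mounted at the origin on the work surface. World frame = base frame: x ahead of the robot, y to its left, z up, the work surface at z = 0. Lengths are in m, angles in rad, forces in N, time in s.
With the tool pointing down it reaches from about 0.425 to 0.875 m from the base axis. Payload 4.7 kg.
Tool frame: the origin (TCP) lies at the very end of the fingers, on their centre line; the grasp point (between the pads) lies behind it (ctrl.tcp_to_grasp is the y of the grasp point in the tool frame, in m); y points along the fingers, x is the direction in which the jaws open and shut, and the axes are right-handed (so a half turn about y gives the same grasp; the last joint's range is limited). The gripper opens to 87 mm and grips with 3 to 60 N. Pads are 19 mm wide; open, the fingers measure 117 mm over their backs; the gripper's body (75 mm by 190 mm) begins 51 mm behind the grasp point.
Start: joints at [1.23, 0.321, -0.07, 1.45, 0.023, 1.371, -0.057], TCP at [0.226, -0.61, 0.223] pointing down, gripper open.
Joint ranges: [-2.86, 2.86], [-0.3, 2.09], [-1.38, 1.24], [0.06, 2.45], [-1.56, 4.7], [0.09, 2.05], [-2.69, 2.69]. Speed limits (rad/s): [2.57, 2.57, 3.14, 3.14, 3.14, 3.14, 3.14].

### API

Orientations are given as a rotation vector (axis times angle).
In Python, from bench import ctrl, get_image, workorder gives the robot as it stands.
- The arm moves only by the tool drive_tool, never from a script. Its argument "increments" is text: rows parted by semicolons, each of 5 numbers parted by spaces: the shift along the tool's x, y, z in mm, then the turn about the tool's y in degrees, then the closure in counts, from 0 (fully open) to 255 (shut). In form: tx ty tz yaw fingers; .... A call has 1 to 20 rows; each row shifts and turns the commanded pose from where the row before left it, along the tool's axes as they then stand; what a row does not reach is not made up. A row lasts 1/8 s, in which the tool goes at most 62.5 mm and 10.7 degrees, less where a joint would pass 70% of its speed; a pose out of reach is approached as far as the arm can. A call is refused whole if a number of a shift passes 62.5 or a number of a turn 10.7, either way. A call with a gripper value outside its range is refused whole. The fingers move at their own pace and stop on an object; "squeeze" is the grip in N (left out, the last holds). Time passes only in rows, so rows that do not move let the fingers close. It gives the time, the measured TCP pose, the force and the opening at its end, in the units of the state.
- ctrl.get_state(): the state, without advancing time (a new reading comes with each control period).
- get_image(name): name is "side" or "top" or "wrist"; returns a dict with "img" (480x640x3 uint8, red, green, blue), "mtx" (3x3 intrinsics, pixels), "k1" (the pictures are not rectified: a ray, as slopes to the right and down, at radius r is drawn at 1 + k1 r^2 times it, then the intrinsics apply), "camera_from_world" (4x4, takes a point from world to camera coordinates). Camera axes: x right, y up, looking along -z (the intrinsics and any distortion apply to the point x, -y, -z); pixel columns grow to the right and rows downward; lengths in m; the calibration is good to about 2 mm. A picture is of the moment at which its call begins. There is no depth.
- workorder.close_job(): hands the job in, once; it reports no verdict.
The state is a dict: "time": time; "joint_positions": joint angles; "qd": joint speeds; "joint_torque": joint torques, N m; "position": TCP position; "tool_rot": TCP orientation; "ft_force": force on the tool from outside, world axes, zero at the start; "torque": the same for the moment, N m; "grip_width": opening from 0.0 (shut) to 1.0 (fully open).
Only numpy, scipy, OpenCV 4.12 (cv2) and the standard library are available. Lean on these libraries where they do the work, as an engineer would, in place of code of your own. Each camera call takes 0.05 s, during which the arm holds its last target.

### The job

The welding bench's filter box needs its filter plate checked. First turn the isolator's handle fully to off; only then swing the filter box's flap right over until it stays open by itself, draw the filter plate up out of the box, and hold it in the gripper over the middle of the catch tray, upright, still and well clear above the tray. Finish while still holding it there: do not put it down or let go, leave the flap open and the isolator off, and leave the wrench, tin and angle bracket alone.

Things in the scene. Friction and masses are not known exactly. Their poses are not given: they have to be found in the camera images.
- isolator: grey plastic switch box fixed to the bench, 120 (x) x 84 (y) x 60 mm high, a black rotary handle on its top. Origin: centre of its underside, z up; its x axis runs along its long side. Small white ticks on its top mark the off line (along its x axis)
- handle_grip (a point): point on the turning axis of the isolator handle, 92 mm above the bench, 16 mm below the handle's top. The handle is a bar 70 long x 14 wide, 41 mm tall (67 to 108 mm above the bench), standing on a disc of 60 mm diameter. The bar runs along this point's x axis, pinch it across its y axis
- handle (a joint): angle of the isolator handle: 0 = off, at its stop (bar along the isolator's long side), 1.05 = on, at the other stop (bar turned 60 degrees clockwise, seen from above). It starts at or a little short of on; turn it anticlockwise to the stop to switch off. It needs about 0.1 N m and stays where it is left
- unit: filter box: grey sheet-steel, fixed, 110 (x) x 150 (y) x 130 mm high, walls and floor 5 mm, open-topped under its flap. Origin: centre of its underside, z up, x from its front (pull-bar side) to its hinge side. The plate stands inside at the middle, along x, its ends in guide channels 75 mm high (2.5 mm play in y, last 7 mm of each end); beside the plate the box is empty for 64 mm each way
- flap_hinge (a point): middle of the flap's hinge line, at the top of the box's far wall, 130 mm above the bench, 55 mm from the box's centre along its x axis; the hinge line runs along the box's y axis
- flap_bar (a point): middle of the flap's pull bar: round steel bar, 10 mm diameter, 70 mm long along the box's y axis, a leg at each end (60 mm clear between), in the flap's plane 150 mm from the hinge. Shut: 134 mm above the bench, centre 40 mm out from the box's front, so it can be pinched from above, one finger before and one behind it; it turns in the grip as the flap swings
- flap (a joint): opening angle of the flap (0.2 kg, 110 x 150 x 5 mm): 0 = shut, 1.57 = upright, 2.0 = leaning back on its stop. Left alone it falls shut before upright, and falls back on its stop past upright (from about 1.7)
- plate_mid (a point): middle of the filter plate, hidden in the box: aluminium-framed mesh, 0.17 to 0.35 kg, 12 mm thick (y), 90 long (x), 85 tall plus a grip tab on top 40 long, 12 thick, 23 tall: 108 mm in all. Point 54 mm above its lower edge; z up. In the box its lower edge is 5 mm, its tab's top 113 mm above the bench (17 mm below the rim); pinch the tab from above across its thickness (the box's y axis)
- plate_low (a point): middle of the lower edge of the filter plate, 54 mm below plate_mid
- tray: catch tray: shallow open steel tray fixed to the bench, 170 (x) x 140 (y) x 25 mm high. Origin: centre of its underside
- wrench: steel wrench lying on the bench nearer the robot, about 10 mm high; leave alone. Origin on its underside
- tin: small metal tin, 60 mm diameter, 75 mm high, beyond the work; leave alone. Origin: centre of its underside
- bracket: steel angle bracket, 70 x 50 mm foot with a 60 mm upright leg, beyond the work; leave alone. Origin: centre of its underside
Not all that is in view belongs to the job. What is shaped like the isolator but brown or yellow is not meant.

How it is judged:
By the outcome, as a careful person would: the job done as asked, in the order asked, and still so for the second after the job is handed in, while the arm keeps its last pose, push and grip.
It also fails if it takes over 67 s, if anything falls off the work surface, if the arm or the gripper's body presses on something with over 40 N, if the wrist force passes 120 N, or if a joint passes its speed limit or range.

## Working session

There is one attempt and no reset: what is moved stays moved. The work goes in short steps, Python scripts to look and compute and a tool call to move; the robot and the scene stay as the last step left them, time stands still between calls to the robot, and variables do not carry over. Pictures are saved under pics/ and viewed, and the job is handed in when it is done.

Besides the shell and the picture viewer there is one more tool, called after "Call:" as name(argument=value, ...) on one line, values as JSON. drive_tool: Moves the arm, as the interface text tells. Its arguments: {"type":"object","properties":{"increments":{"type":"string"},"squeeze":{"type":"number"}},"required":["increments"]}

```bash
ls; mkdir -p pics
python3 - <<'E'
from bench import ctrl,get_image
import cv2
print(ctrl.get_state(), ctrl.tcp_to_grasp)
for n in ("side","top","wrist"):
    d=get_image(n); cv2.imwrite(f"pics/{n}0.png",d["img"][:,:,::-1]); print(n,d["mtx"],d["k1"],d["camera_from_world"])
E
```

```text
pics
{'time': 0.0, 'joint_positions': array([ 1.23008719,  0.32182419, -0.07009685,  1.45168601,  0.02258376,
        1.37077239, -0.05690157]), 'qd': array([-0.00125917, -0.00129022, -0.00118977,  0.0003021 , -0.00053239,
       -0.00044591,  0.0004069 ]), 'joint_torque': array([ 3.27777025e-04, -4.91289353e+01, -4.03906675e-01, -3.12527668e+01,
       -6.40024804e-02,  4.38906380e-02,  1.99510291e-04]), 'position': array([ 0.22559172, -0.60900877,  0.22145529]), 'tool_rot': array([-1.35538558,  0.94513827, -0.94248614]), 'ft_force': array([ 0.49895823, -0.07279849, -0.03403925]), 'torque': array([-0.03212984,  0.04220882, -0.00654114]), 'grip_width': 1.0037404340074003} -0.0187
side [[620.92262188   0.         324.05713171]
 [  0.         620.92262188 234.46661123]
 [  0.           0.           1.        ]] -0.040228593559835685 [[-0.92157178 -0.38797569  0.01342818  0.39421676]
 [ 0.28843108 -0.66114871  0.69259649 -0.2829781 ]
 [-0.25983258  0.64215048  0.72120024 -1.37801148]
 [ 0.          0.          0.          1.        ]]
top [[453.46997512   0.         321.78876234]
 [  0.         453.46997512 235.41954096]
 [  0.           0.           1.        ]] 0.025679987731632003 [[-0.00396506 -0.99954914  0.0297622  -0.11989711]
 [ 0.99671423 -0.00154247  0.08098378 -0.48327796]
 [-0.08090136  0.02998552  0.99627097 -1.16053625]
 [ 0.          0.          0.          1.        ]]
wrist [[330.59677986   0.         324.3791765 ]
 [  0.         330.59677986 242.12290355]
 [  0.           0.           1.        ]] -0.021934670475489308 [[ 0.34728709 -0.93775788 -0.00135651 -0.64923881]
 [ 0.89602298  0.33225713 -0.29453018  0.03652717]
 [ 0.27664871  0.10107106  0.95564122 -0.39125671]
 [ 0.          0.          0.          1.        ]]
```

View pics/side0.png

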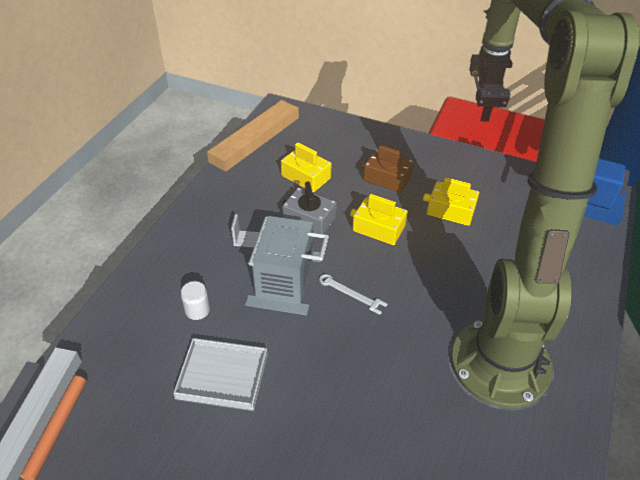

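View pics/top0.png

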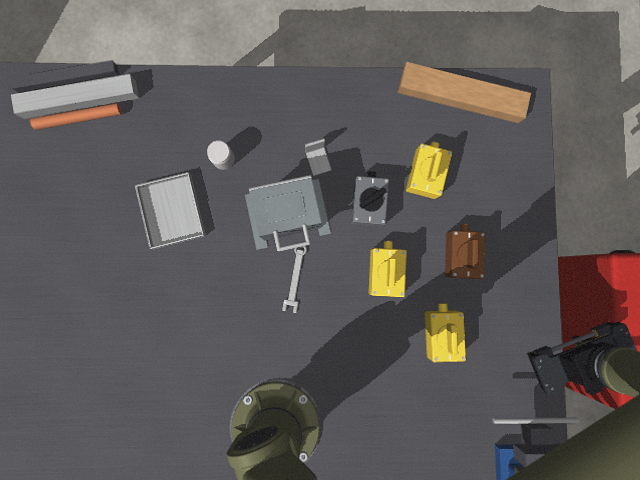

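View pics/wrist0.png

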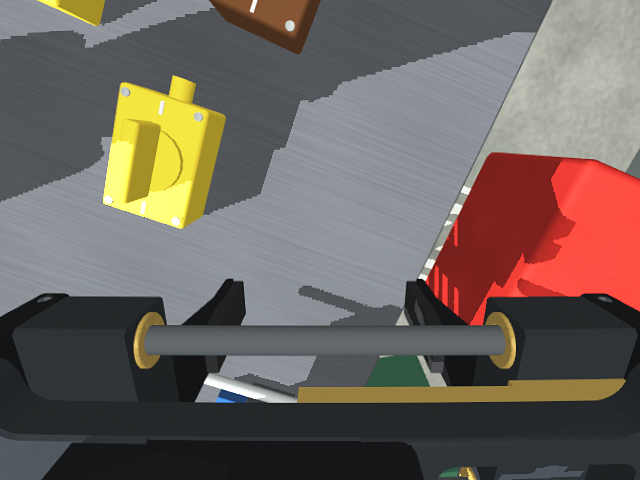

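The side and top views show the grey isolator (top view near 371,199) next to the grey filter box (287,210), and the tray at (172,209). I'll enlarge crops.

```bash
cat > h.py <<'E'
import numpy as np, cv2
from bench import ctrl,get_image
from scipy.spatial.transform import Rotation as R
def proj(d,P):
    P=np.atleast_2d(P).astype(float); c=(d["camera_from_world"]@np.c_[P,np.ones(len(P))].T).T
    s=np.c_[c[:,0]/-c[:,2],-c[:,1]/-c[:,2]]; r2=(s**2).sum(1,keepdims=True); s=s*(1+d["k1"]*r2)
    m=d["mtx"]; return np.c_[s[:,0]*m[0,0]+m[0,2],s[:,1]*m[1,1]+m[1,2]]
def ray(d,uv):
    u=np.array(uv,float).reshape(-1,1,2)
    s=cv2.undistortPoints(u,d["mtx"],np.array([d["k1"],0,0,0,0.]))[:,0]
    T=d["camera_from_world"]; Rm=T[:3,:3]; o=-Rm.T@T[:3,3]
    return o,(Rm.T@np.c_[s[:,0],-s[:,1],-np.ones(len(s))].T).T
def onz(d,uv,z):
    o,v=ray(d,uv); return o+v*((z-o[2])/v[:,2:3])
def crop(d,name,x0,y0,w,h,f):
    im=cv2.resize(d["img"][y0:y0+h,x0:x0+w,::-1],None,fx=f,fy=f,interpolation=cv2.INTER_CUBIC)
    cv2.imwrite("pics/"+name+".png",im)
E
python3 - <<'E'
from h import *
import pickle
t=get_image("top"); s=get_image("side"); pickle.dump((t,s),open("ts.pkl","wb"))
crop(t,"t1",230,130,200,150,4)
crop(s,"s1",220,160,160,160,4)
crop(t,"t2",120,150,120,120,5)
E
```

```text
(no output)
```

View pics/t1.png

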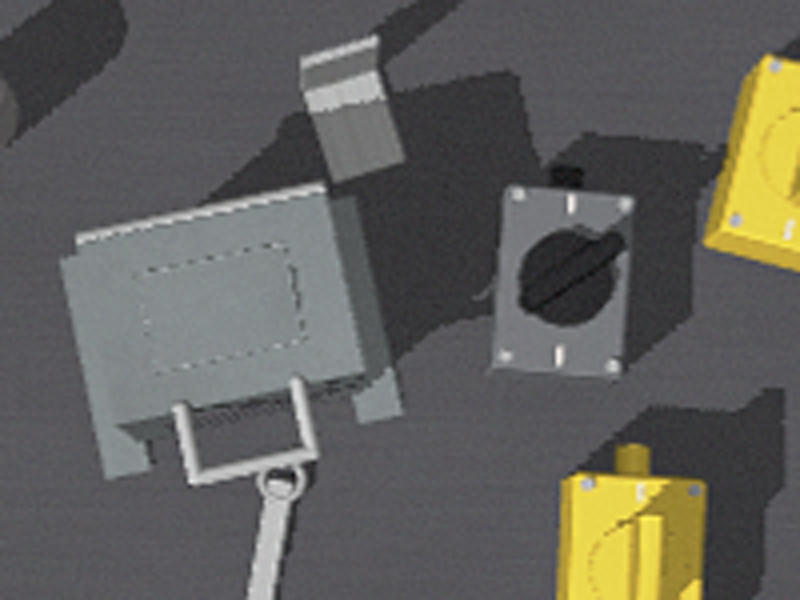

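View pics/s1.png

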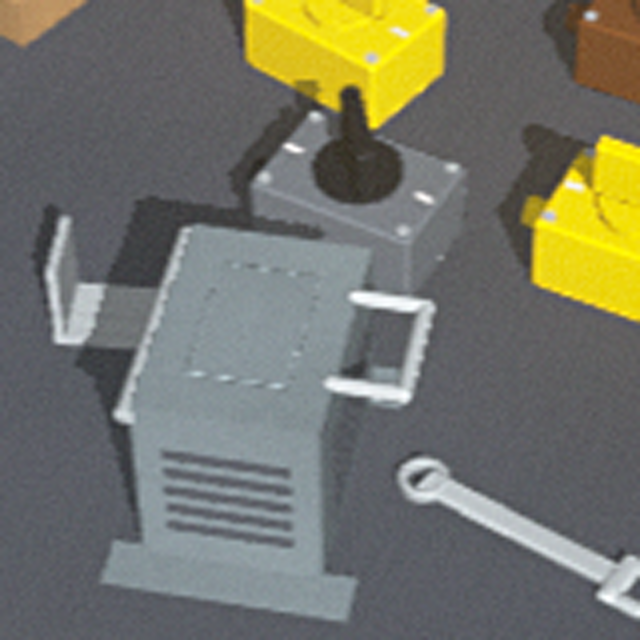

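View pics/t2.png

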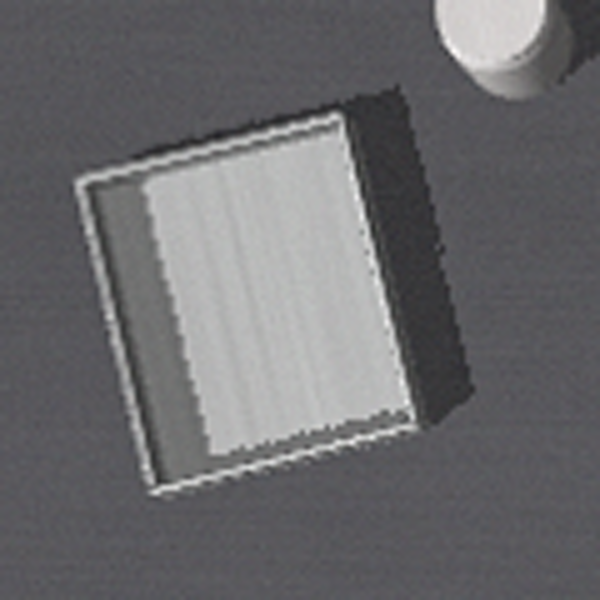

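t1 crop: isolator ticks at (571,204) and (560,356), disc centre (567,277), bar of handle running (528,303)–(615,240). The flap bar runs (195,478)–(315,452). t2 crop: tray rim corners at (78,182), (342,115), (415,428) and (152,492).

Run:
```python
from h import *
import pickle
np.set_printoptions(precision=4,suppress=True)
t,s=pickle.load(open("ts.pkl","rb"))
T=lambda p:np.array(p,float)/4-.375+[230,130]
S=lambda p:np.array(p,float)/4-.375+[220,160]
T2=lambda p:np.array(p,float)/5-.4+[120,150]
iso=onz(t,T([[571,204],[560,356]]),.06);print("ticks",iso,iso.mean(0),np.degrees(np.arctan2(*(iso[0]-iso[1])[[1,0]])))
sc=onz(t,T([[518,194],[626,204],[614,367],[505,355]]),.06);print("screws",sc.mean(0))
print("disc",onz(t,T([[567,277]]),.067))
hb=onz(t,T([[528,303],[615,240]]),.108);print("bar",hb,hb.mean(0),np.degrees(np.arctan2(*(hb[1]-hb[0])[[1,0]])))
pb=onz(t,T([[195,478],[315,452]]),.134);print("pullbar",pb,pb.mean(0),np.degrees(np.arctan2(*(pb[0]-pb[1])[[1,0]])))
tr=onz(t,T2([[78,182],[342,115],[415,428],[152,492]]),.025);print("tray",tr,tr.mean(0),[np.linalg.norm(tr[i]-tr[i-1]) for i in range(4)])
# side
i2=onz(s,S([[293,149],[424,198]]),.06);print("side ticks",i2,i2.mean(0))
print("side disc",onz(s,S([[358,172]]),.067))
p2=onz(s,S([[428,305],[407,397]]),.134);print("side bar",p2,p2.mean(0))
def box(c,a):
    x=np.array([np.cos(a),np.sin(a)]);y=np.array([-x[1],x[0]]);return x,y
u=(pb[0]-pb[1])[:2];u/=np.linalg.norm(u); x=np.array([u[1],-u[0]])
print("ux",x, "unit c",pb.mean(0)[:2]+x*.095)
```

```text
ticks [[ 0.6199 -0.2498  0.06  ]
 [ 0.5223 -0.2416  0.06  ]] [ 0.5711 -0.2457  0.06  ] -4.816541170656672
screws [ 0.5712 -0.2459  0.06  ]
disc [[ 0.5718 -0.2457  0.067 ]]
bar [[ 0.5491 -0.2159  0.108 ]
 [ 0.5879 -0.2696  0.108 ]] [ 0.5685 -0.2427  0.108 ] -54.141385167187956
pullbar [[ 0.4417 -0.0159  0.134 ]
 [ 0.4568 -0.0862  0.134 ]] [ 0.4493 -0.0511  0.134 ] 102.13750889546232
tray [[0.6112 0.3596 0.025 ]
 [0.6469 0.2259 0.025 ]
 [0.4837 0.1858 0.025 ]
 [0.4511 0.318  0.025 ]] [0.5482 0.2723 0.025 ] [np.float64(0.16541486942854425), np.float64(0.13831239351953833), np.float64(0.1680883612873696), np.float64(0.13619540902836336)]
side ticks [[ 0.622  -0.2453  0.06  ]
 [ 0.5239 -0.2368  0.06  ]] [ 0.573 -0.241  0.06 ]
side disc [[ 0.5703 -0.2354  0.067 ]]
side bar [[ 0.4581 -0.0828  0.134 ]
 [ 0.4412 -0.0117  0.134 ]] [ 0.4496 -0.0473  0.134 ]
ux [0.9776 0.2103] unit c [ 0.5422 -0.0311]
```

```bash
cat >> h.py <<'E'
def plan(target,jawdir_deg,frame=None):
    """shift in tool axes from the current TCP to target TCP, and yaw to bring jaw axis to world angle"""
    s=ctrl.get_state(); M=R.from_rotvec(s["tool_rot"]).as_matrix()
    d=M.T@(np.array(target)-s["position"])*1000
    a=np.degrees(np.arctan2(M[1,0],M[0,0]))
    y=(a-jawdir_deg+90)%180-90   # + about down axis = clockwise
    print("pos",s["position"].round(4),"jaw angle",a.round(2),"tool y",M[:,1].round(3),"shift tool mm",d.round(1),"yaw",round(y,2),"q",s["joint_positions"].round(2),"w",round(s["grip_width"],3),"F",s["ft_force"].round(1),"t",s["time"])
E
python3 - <<'E'
from h import *
s=ctrl.get_state();print(R.from_rotvec(s["tool_rot"]).as_matrix().round(3))
plan([.50,-.243,.26],36)
E
```

```text
[[ 0.347 -0.     0.938]
 [-0.938  0.001  0.347]
 [-0.001 -1.    -0.   ]]
pos [ 0.2257 -0.6093  0.222 ] jaw angle -69.67 tool y [-0.     0.001 -1.   ] shift tool mm [-248.2  -37.8  384.5] yaw 74.33 q [ 1.23  0.32 -0.07  1.45  0.02  1.37 -0.06] w 1.006 F [ 0.6  0.5 -0.6] t 0.25
```

Run:
```python
from h import *
plan([.571,-.243,.25],36)
s=ctrl.get_state();M=R.from_rotvec(s["tool_rot"]).as_matrix()
w=get_image("wrist")["camera_from_world"]; o=-w[:3,:3].T@w[:3,3]
print("cam in tool",M.T@(o-s["position"]),"view dir",M.T@(-w[2,:3]),"up",M.T@w[1,:3])
```

```text
pos [ 0.2257 -0.6093  0.222 ] jaw angle -69.67 tool y [-0.     0.001 -1.   ] shift tool mm [-223.5  -27.8  451. ] yaw 74.33 q [ 1.23  0.32 -0.07  1.45  0.02  1.37 -0.06] w 1.006 F [ 0.6  0.5 -0.6] t 0.25
cam in tool [-2.13450731e-05 -1.62242989e-01  8.02495523e-02] view dir [ 2.98626143e-04  9.55667937e-01 -2.94446438e-01] up [2.93729801e-04 2.94446355e-01 9.55667964e-01]
```

Call:
drive_tool(increments="-10 -2.3 20 0 0; -18.6 -2.3 37.6 0 0; -18.6 -2.3 37.6 0 0; -18.6 -2.3 37.6 0 0; -18.6 -2.3 37.6 0 0; -18.6 -2.3 37.6 0 0; -18.6 -2.3 37.6 0 0; -18.6 -2.3 37.6 0 0; -18.6 -2.3 37.6 0 0; -18.6 -2.3 37.6 0 0; -18.6 -2.3 37.6 0 0; -18.6 -2.3 37.6 0 0; -8.6 -2.3 17.6 0 0; 0 0 0 0 0")

```text
time: 2.05
position: [0.572, -0.2415, 0.2527]
tool_rot: [-1.358, 0.941, -0.941]
ft_force: [0.1, -0.2, -0.5]
grip_width: 1.003
```

Call:
drive_tool(increments="0 0 0 -5.6 0; 0 0 0 -10 0; 0 0 0 -10 0; 0 0 0 -10 0; 0 0 0 -10 0; 0 0 0 -10 0; 0 0 0 -10 0; 0 0 0 -10 0; 0 0 0 -10 0; 0 0 0 -10 0; 0 0 0 -10 0; 0 0 0 0 0; 0 0 0 0 0")

```text
time: 3.68
position: [0.5705, -0.2448, 0.2524]
tool_rot: [-1.516, -0.487, 0.488]
ft_force: [-0.3, -1.3, -0.3]
grip_width: 1.003
```

Run:
```python
from h import *
import pickle
plan([.571,-.243,.25],36)
d=get_image("wrist");pickle.dump(d,open("w1.pkl","wb")); crop(d,"w1",0,0,640,480,1)
```

```text
pos [ 0.5705 -0.2448  0.2524] jaw angle 35.65 tool y [-0.001 -0.001 -1.   ] shift tool mm [1.4 2.4 1.2] yaw -0.35 q [ 0.85  0.3  -0.6   1.47  0.17  1.43  0.86] w 1.003 F [-0.3 -1.3 -0.3] t 3.675
```

View pics/w1.png

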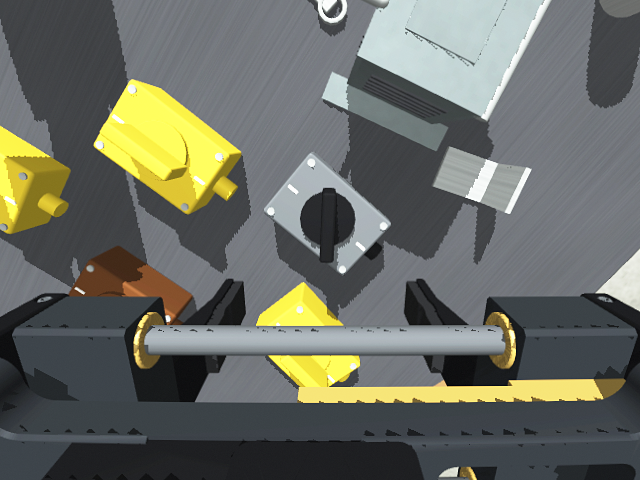

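Wrist view: the isolator is centred at about (328,218) and the bar is nearly upright in the image, so the jaws are nearly across it. Next is an enlarged crop of the handle.

Run:
```python
from h import *
import pickle
d=pickle.load(open("w1.pkl","rb")); crop(d,"w1c",255,145,145,135,5)
```

```text
(no output)
```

View pics/w1c.png

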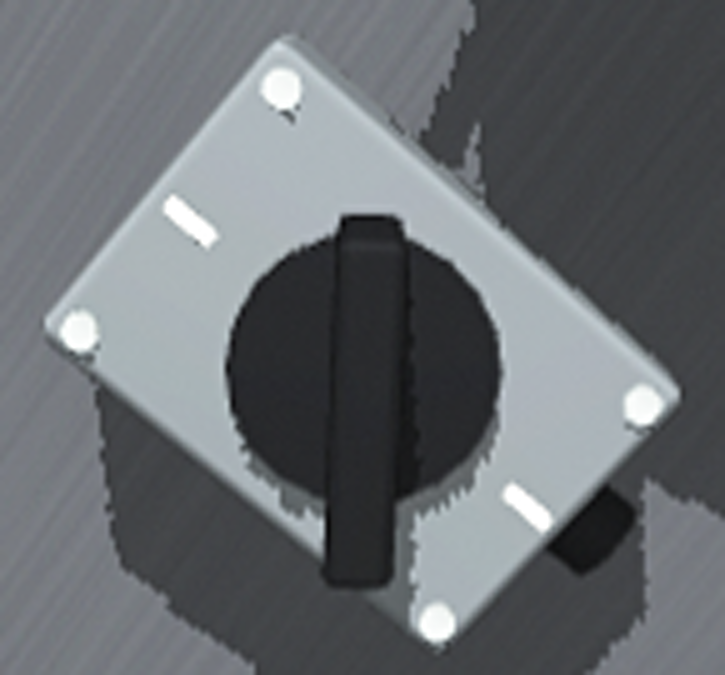

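Run:
```python
from h import *
import pickle
np.set_printoptions(precision=4,suppress=True)
d=pickle.load(open("w1.pkl","rb"))
C=lambda p:np.array(p,float)/5-.4+[255,145]
tk=onz(d,C([[190,222],[527,507]]),.06);print("ticks",tk.mean(0),np.degrees(np.arctan2(*(tk[1]-tk[0])[[1,0]])))
sc=onz(d,C([[282,89],[80,331],[642,405],[437,622]]),.06);print("screws",sc.mean(0))
print("disc",onz(d,C([[364,369]]),.067))
hb=onz(d,C([[373,246],[358,584]]),.108);print("bar",hb,hb.mean(0),np.linalg.norm(hb[0]-hb[1]),np.degrees(np.arctan2(*(hb[1]-hb[0])[[1,0]])))
```

```text
ticks [ 0.5725 -0.2441  0.06  ] -5.184291903636596
screws [ 0.5725 -0.2441  0.06  ]
disc [[ 0.5718 -0.2428  0.067 ]]
bar [[ 0.5537 -0.2153  0.108 ]
 [ 0.5905 -0.2713  0.108 ]] [ 0.5721 -0.2433  0.108 ] 0.06699252862473572 -56.64952675125533
```

Run:
```python
from h import *
plan([.5722,-.2437,.075],33.3)
```

```text
pos [ 0.5707 -0.2445  0.2524] jaw angle 35.72 tool y [-0.    -0.001 -1.   ] shift tool mm [  1.7 177.4  -0.2] yaw 2.42 q [ 0.84  0.3  -0.6   1.47  0.17  1.43  0.86] w 0.999 F [-0.2 -0.9 -0.1] t 3.725
```

Call:
drive_tool(increments="0.8 15 0 1.2 0; 0.9 25 0 1.2 0; 0 30 0 0 0; 0 30 0 0 0; 0 30 0 0 0; 0 25 0 0 0; 0 15 0 0 0; 0 7 0 0 0; 0 0 0 0 0; 0 0 0 0 255; 0 0 0 0 255; 0 0 0 0 255; 0 0 0 0 255; 0 0 0 0 255; 0 0 0 0 255; 0 0 0 0 255; 0 0 0 0 255", squeeze=25)

```text
time: 5.85
position: [0.5727, -0.2425, 0.0754]
tool_rot: [-1.522, -0.458, 0.458]
ft_force: [-0.4, 0.8, 0.2]
grip_width: 0.172
```

Run:
```python
from h import *
plan([.5722,-.2437,.075],84.8)
d=get_image("wrist"); crop(d,"w2",0,0,640,480,1)
```

```text
pos [ 0.5727 -0.2425  0.0754] jaw angle 33.53 tool y [-0. -0. -1.] shift tool mm [-1.1  0.4 -0.7] yaw -51.27 q [ 0.81  0.43 -0.57  1.67  0.25  1.11  0.76] w 0.172 F [-0.4  0.8  0.2] t 5.85
```

View pics/w2.png

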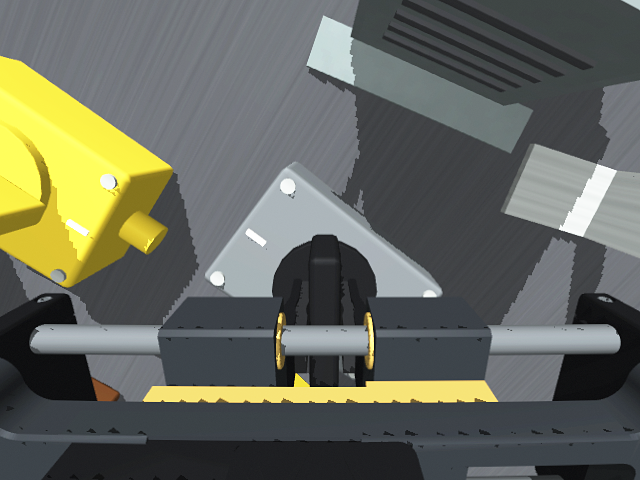

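The bar is gripped: the opening of 0.172 is about 15 mm and the bar is centred at (324,300). Now I turn it anticlockwise.

Call:
drive_tool(increments="0 0 0 -4 255; 0 0 0 -6 255; 0 0 0 -6 255; 0 0 0 -6 255; 0 0 0 -6 255; 0 0 0 -6 255; 0 0 0 -6 255; 0 0 0 -5 255; 0 0 0 -4 255; 0 0 0 0 255; 0 0 0 0 255")

```text
time: 7.28
position: [0.5722, -0.2432, 0.0754]
tool_rot: [-1.269, -1.11, 1.113]
ft_force: [-1.3, -1.2, 2.3]
grip_width: 0.159
```

Run:
```python
from h import *
plan([.5722,-.2437,.075],84.8); print(ctrl.get_state()["torque"])
```

```text
pos [ 0.5722 -0.2432  0.0754] jaw angle 82.45 tool y [-0.001 -0.001 -1.   ] shift tool mm [-0.5  0.4 -0.1] yaw -2.35 q [ 0.93  0.47 -0.72  1.67  0.34  1.13  1.55] w 0.159 F [-1.3 -1.2  2.3] t 7.275
[-0.23745248  0.3699374   0.10007915]
```

Call:
drive_tool(increments="0 0 0 -2 255; 0 0 0 -2 255; 0 0 0 -1.5 255; 0 0 0 0 255; 0 0 0 0 255")

```text
time: 7.9
position: [0.5723, -0.2433, 0.0754]
tool_rot: [-1.226, -1.182, 1.184]
ft_force: [-4.6, -3.2, 2.3]
grip_width: 0.163
```

Run:
```python
from h import *
plan([.5722,-.2437,.075],84.8); print(ctrl.get_state()["torque"])
```

```text
pos [ 0.5723 -0.2433  0.0754] jaw angle 87.95 tool y [-0.001 -0.001 -1.   ] shift tool mm [-0.4  0.4  0.1] yaw 3.15 q [ 0.94  0.48 -0.74  1.67  0.35  1.13  1.64] w 0.163 F [-4.6 -3.2  2.3] t 7.9
[-0.67096965  0.75532761 -0.61265387]
```

The moment about z went from +0.1 to −0.6 N m, so the handle is on its stop. I'll release, lift and check.

Call:
drive_tool(increments="0 0 0 0 0; 0 0 0 0 0; 0 0 0 0 0; 0 0 0 0 0; 0 -15 0 0 0; 0 -35 0 0 0; 0 -40 0 0 0; 0 -40 0 0 0; 0 -30 0 0 0; 0 -15 0 0 0; 0 0 0 0 0")

```text
time: 9.28
position: [0.5733, -0.2425, 0.2516]
tool_rot: [-1.227, -1.185, 1.184]
ft_force: [-0.6, 0.9, -0.5]
grip_width: 0.997
```

Run:
```python
from h import *
import pickle
plan([.4495,-.049,.25],12)
d=get_image("wrist");pickle.dump(d,open("w3.pkl","wb")); crop(d,"w3",0,0,640,480,1)
```

```text
pos [ 0.5733 -0.2425  0.2516] jaw angle 88.03 tool y [ 0.002 -0.001 -1.   ] shift tool mm [189.2   1.1 130.3] yaw 76.03 q [ 0.98  0.34 -0.79  1.46  0.25  1.44  1.72] w 0.997 F [-0.6  0.9 -0.5] t 9.275
```

View pics/w3.png

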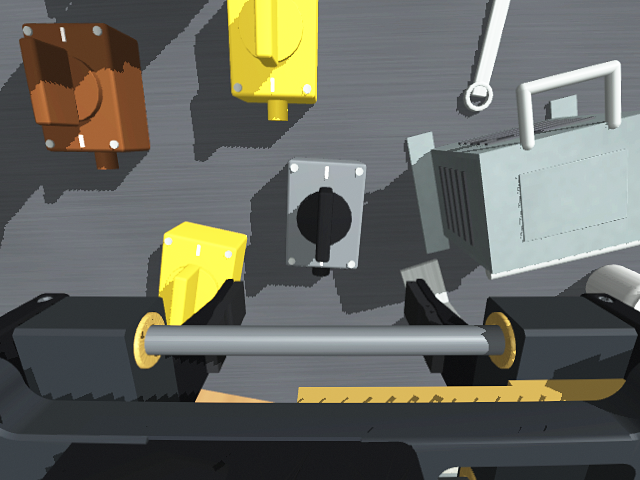

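The bar now appears in line with the ticks (324,170)–(323,263). I'll check its angle numerically from a crop.

Run:
```python
from h import *
import pickle
d=pickle.load(open("w3.pkl","rb")); crop(d,"w3c",275,150,110,130,5)
```

```text
(no output)
```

View pics/w3c.png

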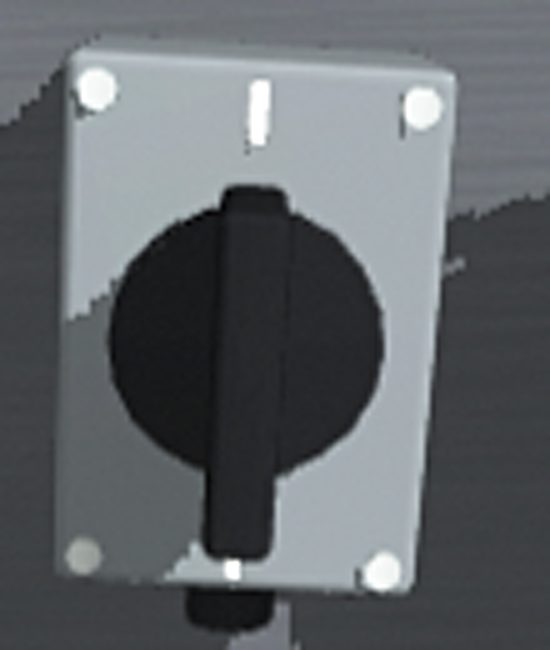

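Run:
```python
from h import *
import pickle
np.set_printoptions(precision=4,suppress=True)
d=pickle.load(open("w3.pkl","rb"))
C=lambda p:np.array(p,float)/5-.4+[275,150]
f=lambda p,z:(lambda h:print(h.mean(0),np.degrees(np.arctan2(*(h[0]-h[1])[[1,0]]))))(onz(d,C(p),z))
f([[238,550],[255,220]],.108); f([[232,568],[259,112]],.06); f([[83,556],[96,88]],.06);f([[382,571],[423,107]],.06)
```

```text
[ 0.5712 -0.2435  0.108 ] -4.855346421270884
[ 0.5747 -0.2441  0.06  ] -5.318165871827186
[ 0.5696 -0.278   0.06  ] -5.151573656431097
[ 0.5757 -0.2097  0.06  ] -5.353241699353872
```

The bar is at −4.9° and the off line at −5.2°, so the isolator is off. Next I move over the pull bar.

Call:
drive_tool(increments="9.2 0 6.3 0 0; 20 0 14 0 0; 30 0 20 0 0; 35 0 25 0 0; 35 0 25 0 0; 30 0 20 0 0; 20 0 14 0 0; 10 0 6 0 0; 0 0 0 6 0; 0 0 0 10 0; 0 0 0 10 0; 0 0 0 10 0; 0 0 0 10 0; 0 0 0 10 0; 0 0 0 10 0; 0 0 0 10 0; 0 0 0 0 0; 0 0 0 0 0")

```text
time: 11.58
position: [0.4489, -0.0492, 0.2501]
tool_rot: [-1.564, -0.166, 0.167]
ft_force: [0.1, -0.3, -0.5]
grip_width: 0.999
```

Run:
```python
from h import *
import pickle
plan([.4495,-.049,.25],12)
d=get_image("wrist");pickle.dump(d,open("w4.pkl","wb")); crop(d,"w4",0,0,640,480,1)
```

```text
pos [ 0.4489 -0.0492  0.2501] jaw angle 12.16 tool y [-0.  0. -1.] shift tool mm [0.7 0.1 0. ] yaw 0.16 q [ 1.2  -0.17 -1.02  1.84 -0.14  1.39  0.42] w 0.999 F [ 0.1 -0.3 -0.5] t 11.575
```

View pics/w4.png

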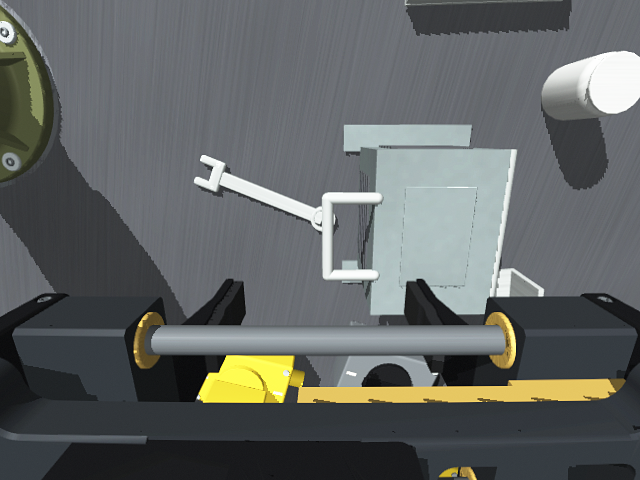

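Run:
```python
from h import *
import pickle
d=pickle.load(open("w4.pkl","rb")); crop(d,"w4c",310,140,215,180,3.7)
```

```text
(no output)
```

View pics/w4c.png

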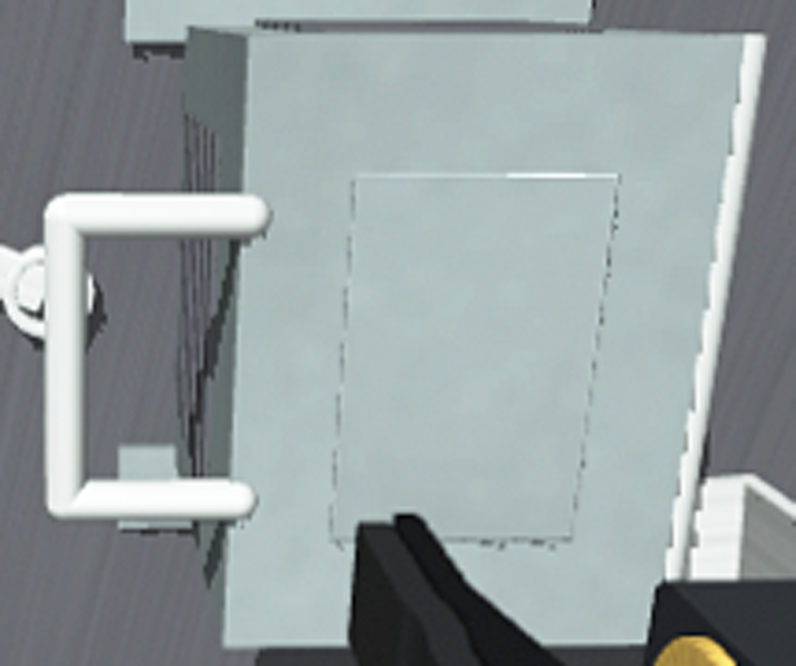

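Run:
```python
from h import *
import pickle
np.set_printoptions(precision=4,suppress=True)
d=pickle.load(open("w4.pkl","rb"))
C=lambda p:(np.array(p,float)+.5)/3.7-.5+[310,140]
b=onz(d,C([[65,214],[66,498]]),.134);print("bar",b,b.mean(0),np.linalg.norm(b[0]-b[1]),np.degrees(np.arctan2(*(b[0]-b[1])[[1,0]])))
fl=onz(d,C([[248,36],[222,647],[648,643],[744,34]]),.135);print(fl)
print([np.linalg.norm(fl[i]-fl[i-1]) for i in range(4)])
ang=lambda v:np.degrees(np.arctan2(v[1],v[0]))
print(ang(fl[0]-fl[1]),ang(fl[3]-fl[0]),ang(fl[2]-fl[1]),ang(fl[3]-fl[2]))
print("flap mid",fl.mean(0), "c from bar", b.mean(0)[:2]+.095*np.array([np.cos(np.radians(12)),np.sin(np.radians(12))]))
```

```text
bar [[ 0.443  -0.0149  0.134 ]
 [ 0.4581 -0.0833  0.134 ]] [ 0.4506 -0.0491  0.134 ] 0.07006535543074262 102.49943148752295
[[ 0.4737  0.032   0.135 ]
 [ 0.5057 -0.1145  0.135 ]
 [ 0.6122 -0.0908  0.135 ]
 [ 0.5805  0.056   0.135 ]]
[np.float64(0.10940668458138265), np.float64(0.15002175574055623), np.float64(0.10918694307138835), np.float64(0.15014124414137983)]
102.28368822451675 12.628412505482848 12.566487755916986 102.2000802095969
flap mid [ 0.543  -0.0293  0.135 ] c from bar [ 0.5435 -0.0293]
```

Box yaw is 12.4°, centre (0.5432,−0.0293), and the pull bar is at (0.4505,−0.0494). I narrow the jaws before going down so the inner finger clears the flap edge.

Call:
drive_tool(increments="0.8 0 0 -0.2 179; 0.8 10 0 0 179; 0 15 0 0 179; 0 15 0 0 179; 0 10 0 0 179; 0 0 0 0 179; 0 0 0 0 179")

```text
time: 12.5
position: [0.4509, -0.0486, 0.2007]
tool_rot: [-1.564, -0.168, 0.167]
ft_force: [-0.4, -0.0, 0.4]
grip_width: 0.329
```

Run:
```python
from h import *
plan([.4505,-.0494,.1153],12.4)
d=get_image("wrist"); crop(d,"w5",0,0,640,480,1)
```

```text
pos [ 0.4509 -0.0486  0.2007] jaw angle 12.23 tool y [ 0.001 -0.    -1.   ] shift tool mm [-0.6 85.4 -0.7] yaw -0.17 q [ 1.2  -0.11 -1.07  1.91 -0.1   1.28  0.38] w 0.329 F [-0.4 -0.   0.4] t 12.5
```

View pics/w5.png

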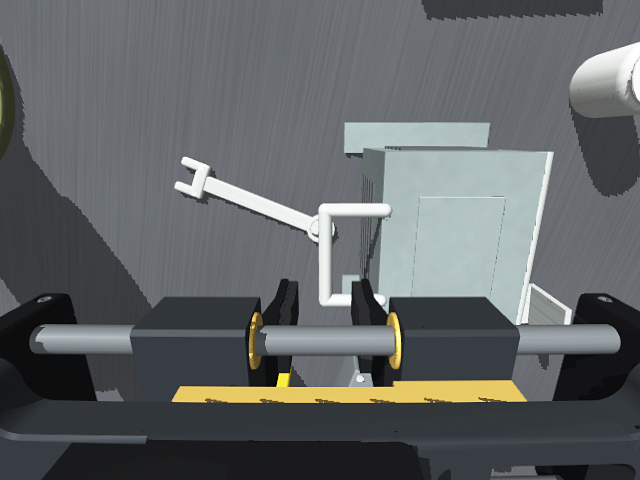

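The jaws, narrowed to about 28 mm, straddle the bar's line (x≈325). I go down and pinch.

Call:
drive_tool(increments="0 10 0 0 179; -0.5 20 0 0 179; 0 20 0 0 179; 0 20 0 0 179; 0 10 0 0 179; 0 5 0 0 179; 0 0 0 0 179; 0 0 0 0 255; 0 0 0 0 255; 0 0 0 0 255; 0 0 0 0 255", squeeze=20)

```text
time: 13.92
position: [0.4514, -0.0487, 0.116]
tool_rot: [-1.565, -0.17, 0.165]
ft_force: [4.3, 0.7, -0.5]
grip_width: 0.112
```

Run:
```python
from h import *
plan([.4505,-.0494,.1153],12.4)
d=get_image("wrist"); crop(d,"w6",0,0,640,480,1)
```

```text
pos [ 0.4514 -0.0487  0.116 ] jaw angle 12.24 tool y [ 0.003 -0.    -1.   ] shift tool mm [-1.   0.7 -0.5] yaw -0.16 q [ 1.18  0.04 -1.13  2.02  0.04  1.1   0.24] w 0.112 F [ 4.3  0.7 -0.5] t 13.925
```

View pics/w6.png

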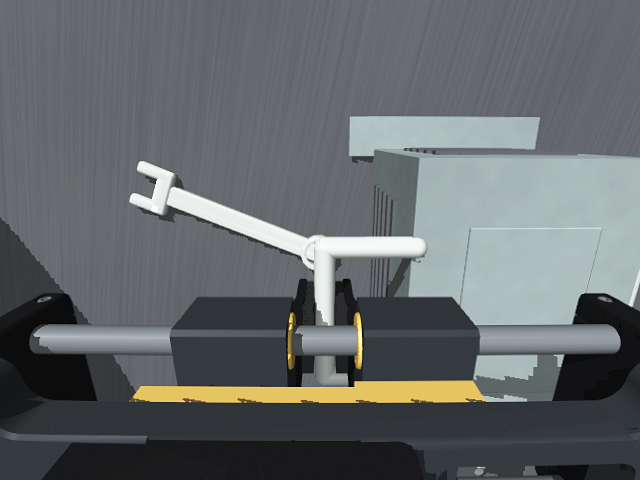

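Run:
```python
import numpy as np
th=np.r_[0,.03,.09,np.linspace(.18,1.80,19),1.87,1.92]
x=-150*np.cos(th)+4*np.sin(th); z=150*np.sin(th)+4*np.cos(th)
for i in range(1,len(th)): print(round(th[i],2),round(x[i]-x[i-1],1),round(z[i-1]-z[i],1))
print(x[-1]-x[0],z[-1]-z[0])
```

```text
0.03 0.2 -4.5
0.09 0.8 -9.0
0.18 2.2 -13.3
0.27 3.4 -13.1
0.36 4.5 -12.7
0.45 5.6 -12.3
0.54 6.7 -11.7
0.63 7.8 -11.1
0.72 8.7 -10.3
0.81 9.6 -9.5
0.9 10.4 -8.6
0.99 11.1 -7.6
1.08 11.8 -6.6
1.17 12.3 -5.5
1.26 12.8 -4.4
1.35 13.1 -3.2
1.44 13.4 -2.0
1.53 13.5 -0.8
1.62 13.5 0.4
1.71 13.4 1.6
1.8 13.2 2.8
1.87 10.1 3.0
1.92 7.0 2.6
205.08102956737602 135.57822244819513
```

Call:
drive_tool(increments="0.2 -4.5 0 0 255; 0.8 -9 0 0 255; 2.2 -13.3 0 0 255; 3.4 -13.1 0 0 255; 4.5 -12.7 0 0 255; 5.6 -12.3 0 0 255; 6.7 -11.7 0 0 255; 0 0 0 0 255")

```text
time: 14.98
position: [0.4758, -0.0433, 0.1927]
tool_rot: [-1.564, -0.173, 0.163]
ft_force: [10.8, -0.1, -9.7]
grip_width: 0.107
```

Run:
```python
from h import *
plan([.4505,-.0494,.1153],12.4)
d=get_image("side"); crop(d,"s7",180,100,320,240,2.5)
```

```text
pos [ 0.4758 -0.0433  0.1927] jaw angle 12.28 tool y [ 0.007  0.001 -1.   ] shift tool mm [-26.6  77.2  -0.6] yaw -0.12 q [ 1.19  0.   -1.13  1.88  0.    1.26  0.27] w 0.107 F [10.8 -0.1 -9.7] t 14.975
```

View pics/s7.png

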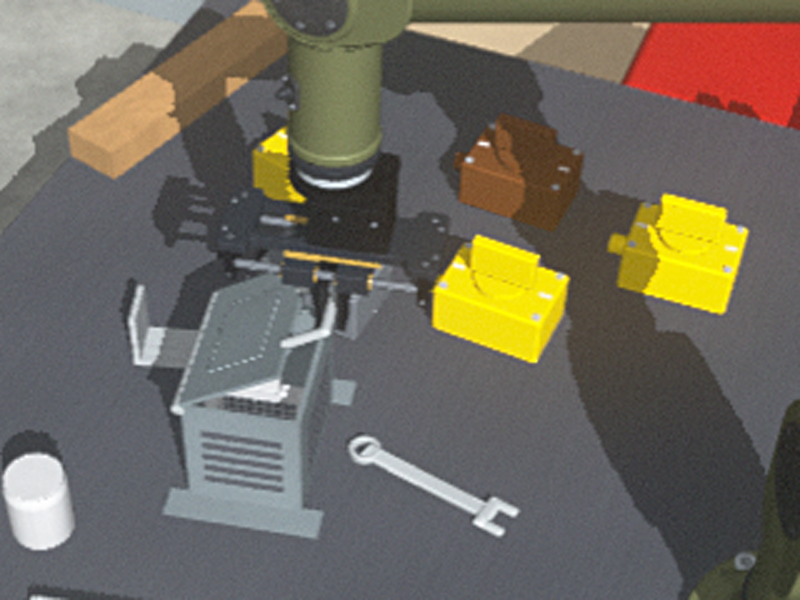

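The flap is lifting in the pinch, with forces around 10 N and the plate's top visible under it. I continue the arc.

Call:
drive_tool(increments="7.8 -11.1 0 0 255; 8.7 -10.3 0 0 255; 9.6 -9.5 0 0 255; 10.4 -8.6 0 0 255; 11.1 -7.6 0 0 255; 11.8 -6.6 0 0 255; 12.3 -5.5 0 0 255; 12.8 -4.4 0 0 255; 0 0 0 0 255")

```text
time: 16.15
position: [0.5549, -0.026, 0.2549]
tool_rot: [-1.563, -0.166, 0.17]
ft_force: [-0.4, -1.0, -1.4]
grip_width: 0.107
```

Call:
drive_tool(increments="13.1 -3.2 0 0 255; 13.4 -2 0 0 255; 13.5 -0.8 0 0 255; 13.5 0.4 0 0 255; 13.4 1.6 0 0 255; 13.2 2.8 0 0 255; 10.1 3 0 0 255; 7 2.6 0 0 255; 0 0 0 0 255; 0 0 0 0 255")

```text
time: 17.4
position: [0.6504, -0.0055, 0.2511]
tool_rot: [-1.565, -0.167, 0.168]
ft_force: [-0.2, -0.1, -1.3]
grip_width: 0.107
```

Run:
```python
from h import *
plan([.4505,-.0494,.1153],12.4)
d=get_image("side"); crop(d,"s8",180,60,320,240,2.5)
```

```text
pos [ 0.6504 -0.0055  0.2511] jaw angle 12.22 tool y [-0. -0. -1.] shift tool mm [-204.6  135.9   -0.5] yaw -0.18 q [ 0.7   0.5  -1.04  1.38  0.43  1.5  -0.11] w 0.107 F [-0.2 -0.1 -1.3] t 17.4
```

View pics/s8.png

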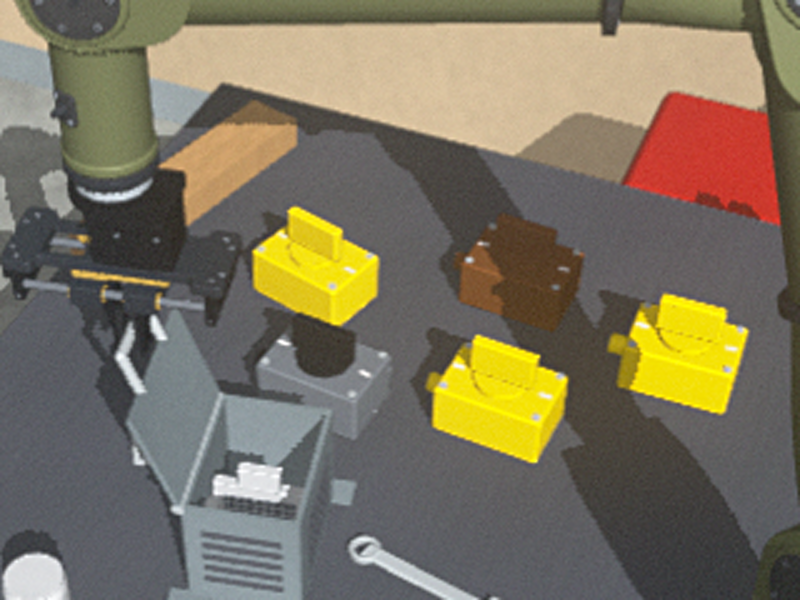

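The flap leans back past upright, still held. I release it and lift clear.

Call:
drive_tool(increments="0 0 0 0 120; 0 0 0 0 120; 0 0 0 0 120; 0 0 0 0 120; 0 -10 0 0 120; 0 -20 0 0 120; 0 -25 0 0 120; 0 -25 0 0 120; 0 -15 0 0 60; 0 0 0 0 0; 0 0 0 0 0")

```text
time: 18.82
position: [0.6503, -0.0054, 0.3454]
tool_rot: [-1.564, -0.167, 0.169]
ft_force: [-0.2, 0.4, -0.4]
grip_width: 0.788
```

Run:
```python
from h import *
plan([.5432,-.0293,.30],102.4)
d=get_image("side"); crop(d,"s9",180,60,320,240,2.5)
```

```text
pos [ 0.6503 -0.0054  0.3454] jaw angle 12.23 tool y [-0.001 -0.    -1.   ] shift tool mm [-109.7   45.6   -0.7] yaw 89.83 q [ 0.66  0.47 -1.05  1.21  0.41  1.68 -0.08] w 0.788 F [-0.2  0.4 -0.4] t 18.825
```

View pics/s9.png

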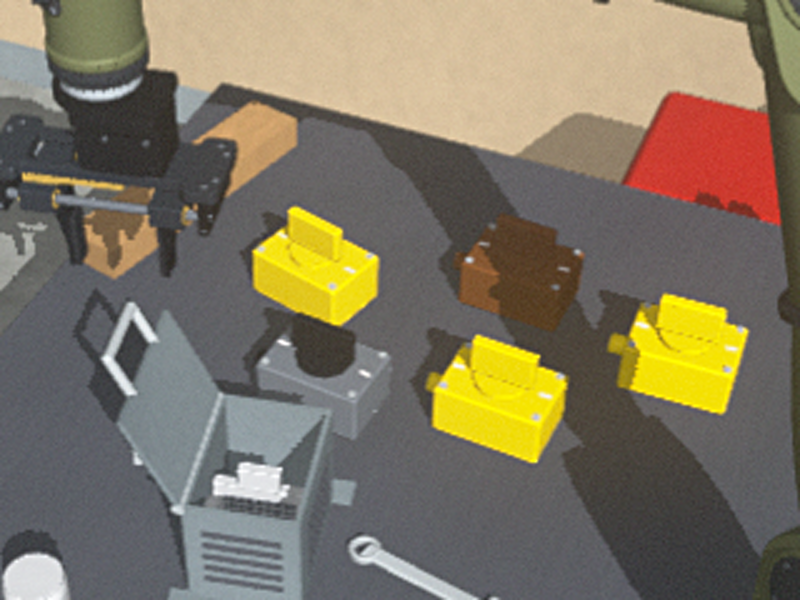

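The flap stays open on its stop. I move over the box centre and turn the jaws across the plate, with the camera side away from the flap.

Call:
drive_tool(increments="-10 0 -0.7 0 0; -20 0 0 0 0; -25 0 0 0 0; -25 0 0 0 0; -20 0 0 0 0; -10 5 0 -5 0; 0 10 0 -10 0; 0 10 0 -10 0; 0 10 0 -10 0; 0 10 0 -10 0; 0 0 0 -10 0; 0 0 0 -10 0; 0 0 0 -10 0; 0 0 0 -10 0; 0 0 0 -5 0; 0 0 0 0 0; 0 0 0 0 0")

```text
time: 21.0
position: [0.5428, -0.0294, 0.3009]
tool_rot: [-1.101, -1.363, 1.364]
ft_force: [-0.3, 0.6, 0.5]
grip_width: 1.001
```

Run:
```python
from h import *
import pickle
plan([.5432,-.0293,.0828],102.4)
d=get_image("wrist");pickle.dump(d,open("w10.pkl","wb")); crop(d,"w10",0,0,640,480,1)
```

```text
pos [ 0.5428 -0.0294  0.3009] jaw angle 102.13 tool y [-0.001 -0.001 -1.   ] shift tool mm [ 1.000e-01  2.181e+02 -6.000e-01] yaw -0.27 q [ 1.14  0.28 -1.34  1.56  0.27  1.52  1.58] w 1.001 F [-0.3  0.6  0.5] t 21.0
```

View pics/w10.png

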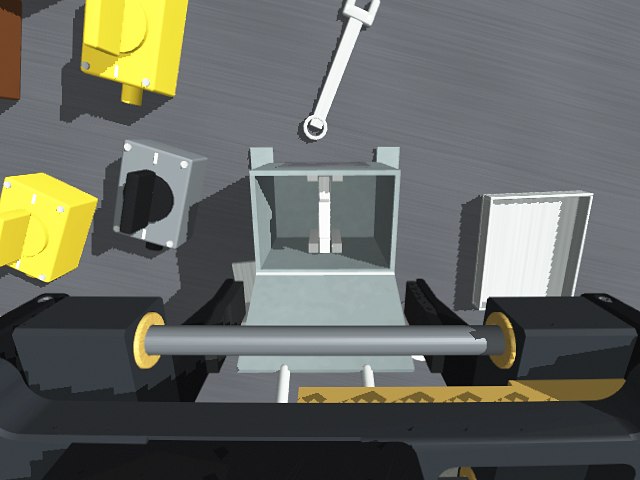

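The box is open and the plate is seen end-on at about (324,215), with the tray at (535,250). Joint 3 is at −1.34, near its −1.38 limit. I'll measure the tab and model the arm to see how to relieve that joint.

```bash
python3 - <<'E'
from h import *
import pickle
d=pickle.load(open("w10.pkl","rb")); crop(d,"w10c",240,140,170,140,4.7)
E
cat > fk.py <<'E'
import numpy as np, itertools
from scipy.spatial.transform import Rotation as R
from scipy.optimize import least_squares
D=[([1.23008719,.32182419,-.07009685,1.45168601,.02258376,1.37077239,-.05690157],[.22559,-.60901,.22146],-69.67),
([.85,.3,-.6,1.47,.17,1.43,.86],[.5705,-.2448,.2524],35.65),
([.81,.43,-.57,1.67,.25,1.11,.76],[.5727,-.2425,.0754],33.53),
([.93,.47,-.72,1.67,.34,1.13,1.55],[.5722,-.2432,.0754],82.45),
([.98,.34,-.79,1.46,.25,1.44,1.72],[.5733,-.2425,.2516],88.03),
([1.2,-.17,-1.02,1.84,-.14,1.39,.42],[.4489,-.0492,.2501],12.16),
([1.18,.04,-1.13,2.02,.04,1.1,.24],[.4514,-.0487,.116],12.24),
([.7,.5,-1.04,1.38,.43,1.5,-.11],[.6504,-.0055,.2511],12.22),
([.66,.47,-1.05,1.21,.41,1.68,-.08],[.6503,-.0054,.3454],12.23),
([1.14,.28,-1.34,1.56,.27,1.52,1.58],[.5428,-.0294,.3009],102.13)]
def fk(q,p,s):
    r=lambda a,t:R.from_euler(a,t)
    q=np.array(q); o=np.array([0,0,p[0]]); 
    A=r('z',-q[0]+p[7])*r('y',q[1]); o=o+A.apply([p[4],0,p[1]])
    A=A*r('z',s[0]*q[2])*r('y',q[3]); o=o+A.apply([p[5],0,p[2]])
    A=A*r('z',s[1]*q[4])*r('y',q[5]); o=o+A.apply([p[6],0,p[3]])
    A=A*r('z',s[2]*q[6])
    return o,A   # A: local x -> jaw radial-ish, local z -> tool y
def tgt(j):
    x=np.array([np.cos(np.radians(j)),np.sin(np.radians(j)),0]);y=np.array([0,0,-1.]);return np.c_[x,y,np.cross(x,y)]
def fit():
    best=None
    for s in itertools.product((1,-1),repeat=3):
        def f(p):
            e=[]
            for q,P,j in D:
                o,A=fk(q,p,s); M=A.as_matrix(); T=tgt(j)
                e+=list((o-P)*1); e+=list((M[:,2]-T[:,1])*.3); e+=list((M[:,0]*p[8]-T[:,0])*.3)
            return e
        for p8 in (1,-1):
            p0=[.3,.35,.35,.25,0,0,0,0,p8]
            g=least_squares(f,p0)
            if best is None or g.cost<best[0]: best=(g.cost,s,g.x,np.sqrt(np.mean(g.fun**2)))
    return best
if __name__=="__main__":
    b=fit();print(b)
    for q,P,j in D:
        o,A=fk(q,b[2],b[1]);M=A.as_matrix();print((o-P).round(4),M[:,2].round(3),np.degrees(np.arctan2(M[1,0],M[0,0])).round(1),j)
E
python3 fk.py
```

```text
(np.float64(0.00042102332048981895), (-1, -1, -1), array([-0.035892  ,  0.47595883,  0.51557797,  0.08595466,  0.01240683,
        0.00390753,  0.02011755, -0.01465446, -0.99982861]), np.float64(0.0030587699796916145))
[ 0.0137  0.0089 -0.0029] [-0.001  0.002 -1.   ] 109.5 -69.67
[ 0.0009  0.0034 -0.0024] [-0.006  0.001 -1.   ] -145.7 35.65
[0.0043 0.0089 0.0002] [ 0.006  0.002 -1.   ] -147.1 33.53
[ 0.0013  0.0018 -0.002 ] [-0.001 -0.003 -1.   ] -98.7 82.45
[0.0003 0.0011 0.0008] [-0.    -0.009 -1.   ] -93.0 88.03
[0.0014 0.0023 0.0042] [ 0.001 -0.007 -1.   ] -168.9 12.16
[-0.0012 -0.0009  0.002 ] [ 0.005  0.    -1.   ] -168.9 12.24
[ 0.0016 -0.0042 -0.0018] [-0.    -0.003 -1.   ] -169.1 12.22
[-0.0002  0.001   0.0016] [-0.004 -0.005 -1.   ] -168.6 12.23
[ 0.0003 -0.0066  0.0003] [-0.003  0.002 -1.   ] -78.5 102.13
```

View pics/w10c.png

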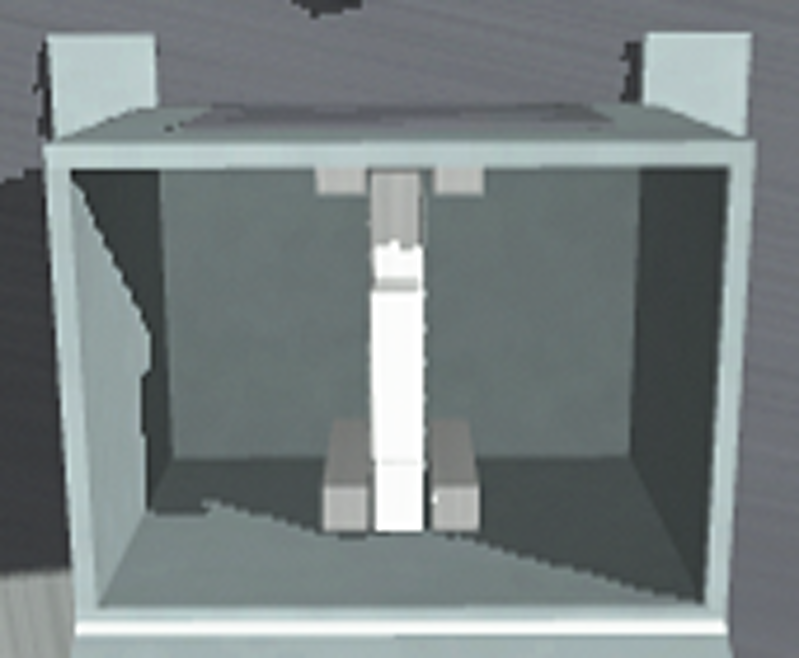

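```bash
cat > sim.py <<'E'
from fk import *
cost,s,p,_=fit()
def jac(q):
    J=np.zeros((6,7));o,A=fk(q,p,s)
    for i in range(7):
        dq=np.array(q,float);dq[i]+=1e-5;o2,A2=fk(dq,p,s)
        J[:3,i]=(o2-o)/1e-5;J[3:,i]=(A2*A.inv()).as_rotvec()/1e-5
    return J
def path(q,dp,dyaw,n,W=None,lam=0):
    """move by dp world (m), dyaw deg ccw, in n rows (each 4 substeps) min-norm"""
    q=np.array(q,float);o,A=fk(q,p,s);m=n*4
    for k in range(1,m+1):
        ot=o+np.array(dp)*k/m; At=R.from_euler('z',np.radians(dyaw)*k/m)*A
        for _ in range(3):
            oo,AA=fk(q,p,s);e=np.r_[ot-oo,(At*AA.inv()).as_rotvec()]
            q=q+np.linalg.pinv(jac(q))@e
    return q
E
python3 - <<'E'
from sim import *
np.set_printoptions(precision=2,suppress=True)
q=path(D[0][0],np.array([.572,-.2415,.2527])-D[0][1],0,12);q=path(q,[0,0,0],105.3,11);print(q,D[1][0])
q=path(D[4][0],np.array([.4489,-.0492,.2501])-D[4][1],0,8);q=path(q,[0,0,0],-75.9,8);print(q,D[5][0])
q=path(D[5][0],np.array([.4514,-.0487,.116])-D[5][1],0,8);print(q,D[6][0])
q=path(D[8][0],np.array([.5428,-.0294,.3009])-D[8][1],0,6);q=path(q,[0,0,0],89.9,10);print(q,D[9][0])
print("down",path(D[9][0],[0,0,-.218],0,10))
from h import *
import pickle
np.set_printoptions(precision=4,suppress=True)
d=pickle.load(open("w10.pkl","rb"))
C=lambda p:(np.array(p,float)+.5)/4.7-.5+[240,140]
t=onz(d,C([[396,291],[397,462]]),.113);print("tab",t,t.mean(0),np.linalg.norm(t[0]-t[1]),np.degrees(np.arctan2(*(t[1]-t[0])[[1,0]])))
E
```

```text
[ 0.84  0.33 -0.62  1.44  0.19  1.43  0.83] [0.85, 0.3, -0.6, 1.47, 0.17, 1.43, 0.86]
[ 1.16 -0.16 -0.99  1.85 -0.13  1.39  0.41] [1.2, -0.17, -1.02, 1.84, -0.14, 1.39, 0.42]
[ 1.16  0.04 -1.12  2.01  0.05  1.11  0.22] [1.18, 0.04, -1.13, 2.02, 0.04, 1.1, 0.24]
[ 1.18  0.4  -1.51  1.56  0.4   1.56  1.45] [1.14, 0.28, -1.34, 1.56, 0.27, 1.52, 1.58]
down [ 0.98  0.46 -1.17  1.85  0.46  1.15  1.43]
tab [[ 0.5238 -0.0344  0.113 ]
 [ 0.5633 -0.0257  0.113 ]] [ 0.5436 -0.03    0.113 ] 0.040514738074881616 12.424338793210824
```

The tab centre is (0.5436,−0.0300) at 12.4°, which agrees with the box fit. A minimum-norm model of the arm reproduces the joints and says joint 3 moves off its limit as the tool goes down. I descend.

Call:
drive_tool(increments="-0.8 10 -0.6 -0.2 80; 0 25 0 0 80; 0 30 0 0 80; 0 30 0 0 80; 0 30 0 0 80; 0 25 0 0 80; 0 10 0 0 80; 0 0 0 0 80")

```text
time: 22.05
position: [0.5436, -0.0298, 0.1408]
tool_rot: [-1.098, -1.367, 1.367]
ft_force: [0.4, 0.2, -0.3]
grip_width: 0.684
```

Run:
```python
from h import *
import pickle
plan([.5436,-.0300,.083],102.4)
d=get_image("wrist"); crop(d,"w11",0,0,640,480,1)
```

```text
pos [ 0.5436 -0.0298  0.1408] jaw angle 102.44 tool y [-0.001  0.    -1.   ] shift tool mm [-0.3 57.8  0. ] yaw 0.04 q [ 1.04  0.4  -1.24  1.79  0.4   1.24  1.48] w 0.684 F [ 0.4  0.2 -0.3] t 22.05
```

View pics/w11.png

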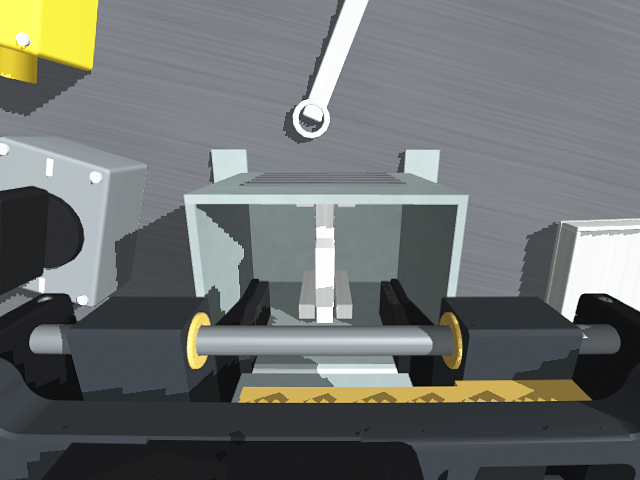

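Aligned: the tab at x≈325 is midway between the fingers, and both fingers are inside the rim. I descend the rest and grip.

Call:
drive_tool(increments="0 8 0 0 80; 0 15 0 0 80; 0 15 0 0 80; 0 12 0 0 80; 0 7 0 0 80; 0 0 0 0 80; 0 0 0 0 255; 0 0 0 0 255; 0 0 0 0 255; 0 0 0 0 255; 0 0 0 0 255; 0 0 0 0 255; 0 0 0 0 255", squeeze=40)

```text
time: 23.72
position: [0.5439, -0.0299, 0.0843]
tool_rot: [-1.099, -1.367, 1.367]
ft_force: [0.2, 0.6, -0.9]
grip_width: 0.132
```

Run:
```python
from h import *
plan([.5436,-.0300,.26],102.4)
d=get_image("side"); crop(d,"s12",180,100,320,240,2.5)
```

```text
pos [ 0.5439 -0.0299  0.0843] jaw angle 102.43 tool y [-0. -0. -1.] shift tool mm [-1.000e-01 -1.757e+02  4.000e-01] yaw 0.03 q [ 0.98  0.47 -1.18  1.85  0.47  1.15  1.43] w 0.132 F [ 0.2  0.6 -0.9] t 23.725
```

View pics/s12.png

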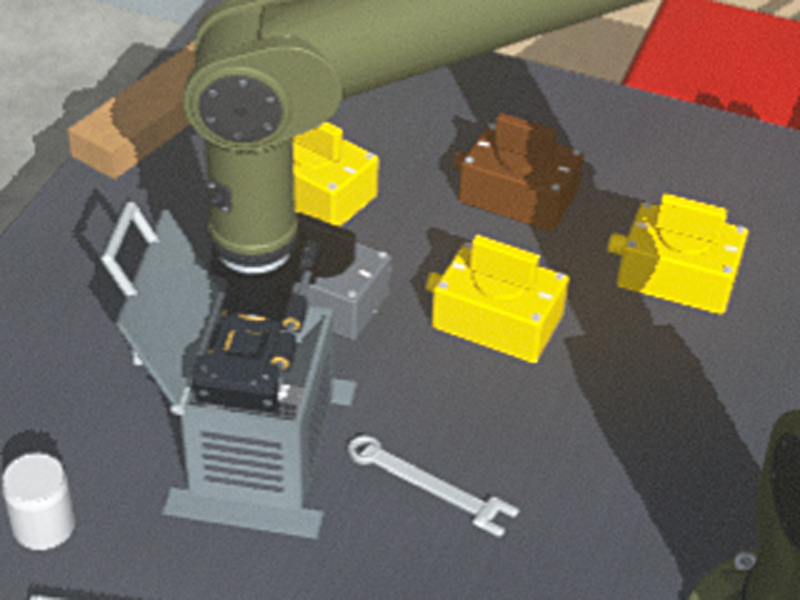

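Call:
drive_tool(increments="0 -4 0 0 255; 0 -8 0 0 255; 0 -12 0 0 255; 0 -15 0 0 255; 0 -16 0 0 255; 0 -18 0 0 255; 0 -18 0 0 255; 0 -18 0 0 255; 0 -18 0 0 255; 0 -18 0 0 255; 0 -18 0 0 255; 0 -12 0 0 255; 0 -6 0 0 255; 0 0 0 0 255; 0 0 0 0 255")

```text
time: 25.65
position: [0.5436, -0.03, 0.2646]
tool_rot: [-1.098, -1.366, 1.368]
ft_force: [0.2, -0.3, -2.8]
grip_width: 0.139
```

Run:
```python
from h import *
plan([.5482,.2723,.26],102.4)
d=get_image("side"); crop(d,"s13",120,60,320,240,2.5)
d=get_image("wrist"); crop(d,"w13",0,0,640,480,1)
import pickle; pickle.dump(d,open("w13.pkl","wb"))
from sim import *
q=ctrl.get_state()["joint_positions"]
print(path(q,[.0045,.302,0],0,12).round(2)); 
print(path(q,[.0045,.302,0],-40,12).round(2));
```

```text
pos [ 0.5436 -0.03    0.2646] jaw angle 102.43 tool y [-0.001  0.    -1.   ] shift tool mm [294.2   4.6 -69.6] yaw 0.03 q [ 1.12  0.29 -1.3   1.62  0.28  1.45  1.58] w 0.139 F [ 0.2 -0.3 -2.8] t 25.65
[ 0.38  0.44 -1.18  1.47  0.41  1.51  0.99]
[ 0.33  0.39 -1.08  1.47  0.35  1.49  0.34]
```

View pics/s13.png

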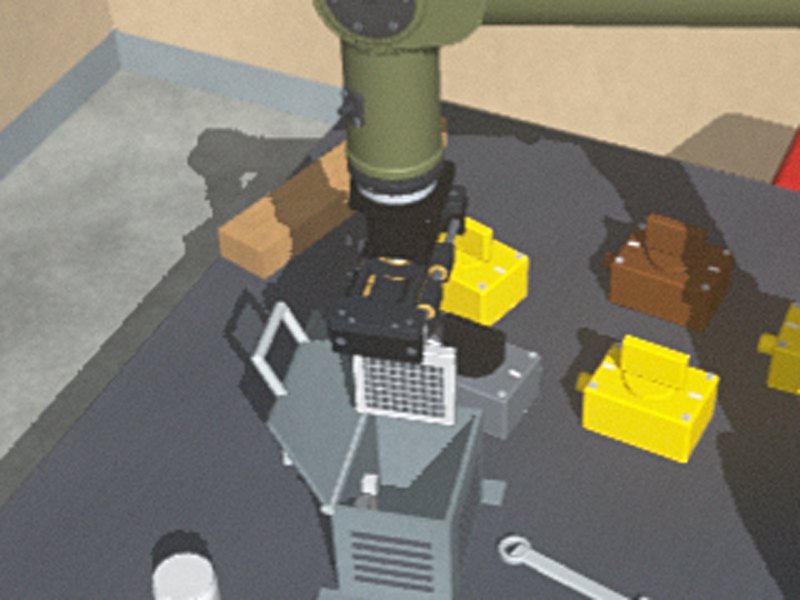

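View pics/w13.png

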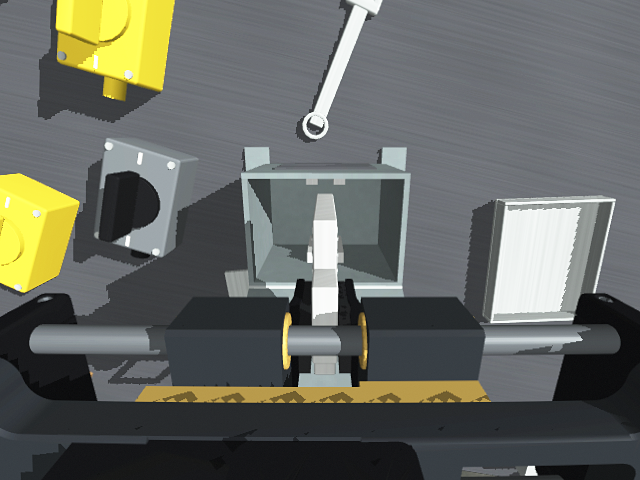

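The plate is clear of the box (its lower edge about 0.185 m) and the flap stays open. I carry it to the tray, first along the box's y axis to keep off the flap.

Call:
drive_tool(increments="6 0 0 0 255; 14 0 0 0 255; 22 0 0 0 255; 28 0 0 0 255; 28 0 -3 0 255; 28 0 -6 0 255; 28 0 -8 0 255; 28 0 -10 0 255; 28 0 -10 0 255; 28 0 -10 0 255; 22 0 -9 0 255; 16 0 -7 0 255; 10 0 -4 0 255; 6 0 -2 0 255; 2 0 -0.6 0 255; 0 0 0 0 255; 0 0 0 0 255; 0 0 0 0 255")

```text
time: 28.0
position: [0.5488, 0.2716, 0.2652]
tool_rot: [-1.099, -1.366, 1.367]
ft_force: [0.5, -1.0, -1.8]
grip_width: 0.136
```

Run:
```python
from h import *
import pickle
plan([.5482,.2723,.26],102.4)
for n in ("side","wrist","top"):
    d=get_image(n); pickle.dump(d,open(f"{n}14.pkl","wb"))
    if n=="side": crop(d,"s14",80,80,400,300,2)
    elif n=="wrist": crop(d,"w14",0,0,640,480,1)
    else: crop(d,"t14",80,100,360,240,2.2)
```

```text
pos [0.5488 0.2716 0.2652] jaw angle 102.38 tool y [ 0. -0. -1.] shift tool mm [0.8 5.2 0.4] yaw -0.02 q [ 0.37  0.46 -1.19  1.46  0.42  1.51  0.98] w 0.136 F [ 0.5 -1.  -1.8] t 28.0
```

View pics/s14.png

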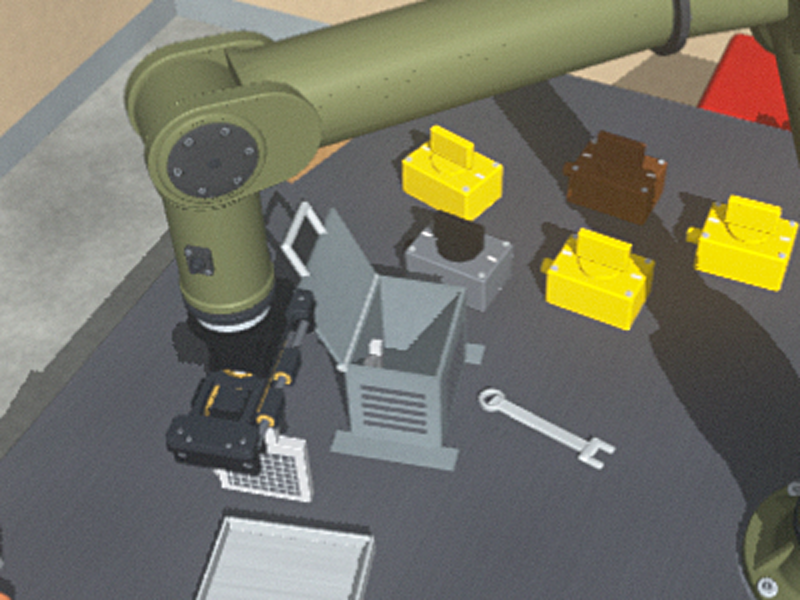

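View pics/w14.png

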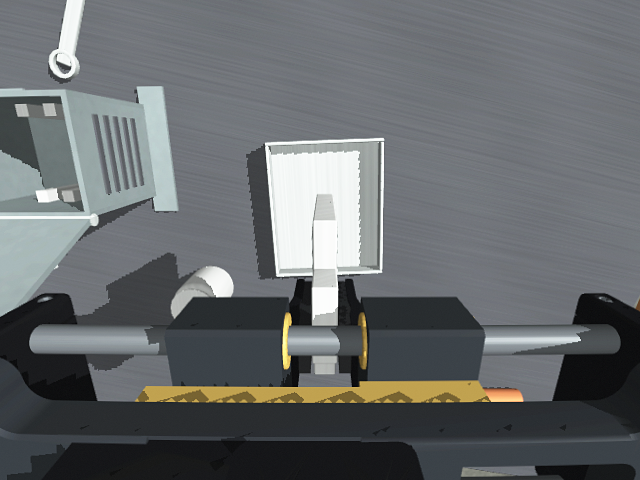

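View pics/t14.png

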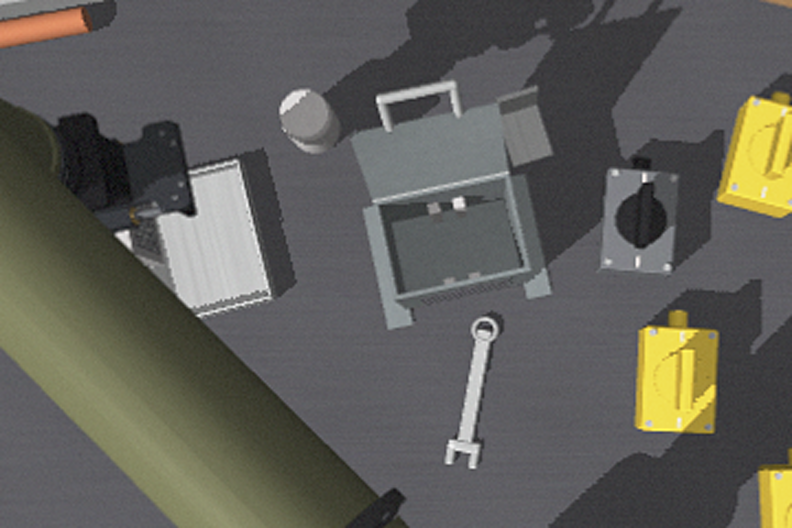

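Views show the plate held over the tray, the flap open, and the isolator bar along the ticks. I'll check the tray centre and uprightness numerically.

Run:
```python
from h import *
import pickle
np.set_printoptions(precision=4,suppress=True)
w=pickle.load(open("wrist14.pkl","rb"));s=pickle.load(open("side14.pkl","rb"))
c=onz(w,[[266,144],[383,140],[381,272],[275,277]],.025);print(c,c.mean(0),[np.linalg.norm(c[i]-c[i-1]) for i in range(4)])
st=ctrl.get_state();P=st["position"];a=np.radians(12.4);x=np.array([np.cos(a),np.sin(a),0]);y=np.array([-x[1],x[0],0])
low=P+[0,0,-(.0843-.005)]
C=[low+sx*.045*x+sy*.006*y+[0,0,z] for z in (0,.085) for sx in (-1,1) for sy in (-1,1)]
u=proj(s,C)
im=cv2.resize(s["img"][240:360,150:270,::-1],None,fx=5,fy=5,interpolation=cv2.INTER_CUBIC)
for q in u: cv2.circle(im,tuple(int(v) for v in (q-[150,240])*5+2),4,(0,0,255),1)
cv2.imwrite("pics/s14o.png",im)
crop(w,"w14c",240,120,170,200,3)
```

```text
[[0.4872 0.188  0.025 ]
 [0.4535 0.3205 0.025 ]
 [0.614  0.3617 0.025 ]
 [0.6508 0.2272 0.025 ]] [0.5514 0.2743 0.025 ] [np.float64(0.16828173645835343), np.float64(0.13672438659732178), np.float64(0.1657212519520273), np.float64(0.139518435263581)]
```

View pics/s14o.png

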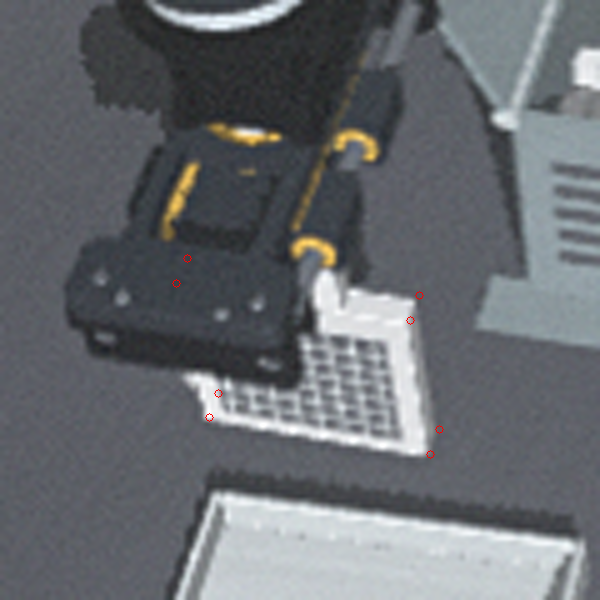

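View pics/w14c.png

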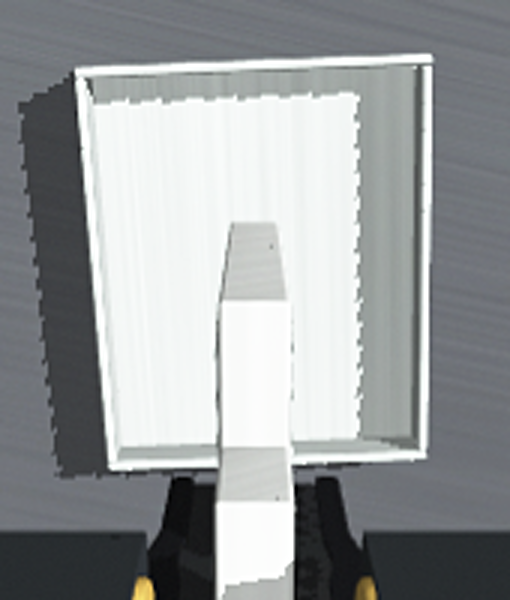

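The overlay corners agree with the plate, so it is upright and not slipping. The tray centre averages to about (0.550,0.273). I nudge by 1–2 mm and settle.

Call:
drive_tool(increments="1 0 -1 0 255; 0 0 0 0 255; 0 0 0 0 255; 0 0 0 0 255; 0 0 0 0 255; 0 0 0 0 255; 0 0 0 0 255; 0 0 0 0 255")

```text
time: 29.15
position: [0.5494, 0.2734, 0.2652]
tool_rot: [-1.099, -1.367, 1.367]
ft_force: [0.8, 0.3, -2.3]
grip_width: 0.132
```

Run:
```python
from h import *
plan([.55,.273,.265],102.4); print(np.abs(ctrl.get_state()["qd"]).max())
d=get_image("wrist"); crop(d,"w15",0,0,640,480,1)
d=get_image("side"); crop(d,"s15",80,80,400,300,2)
```

```text
pos [0.5494 0.2734 0.2652] jaw angle 102.43 tool y [-0. -0. -1.] shift tool mm [-0.5  0.2 -0.5] yaw 0.03 q [ 0.37  0.46 -1.19  1.45  0.43  1.51  0.98] w 0.132 F [ 0.8  0.3 -2.3] t 29.15
0.0016171877672457502
```

View pics/s15.png

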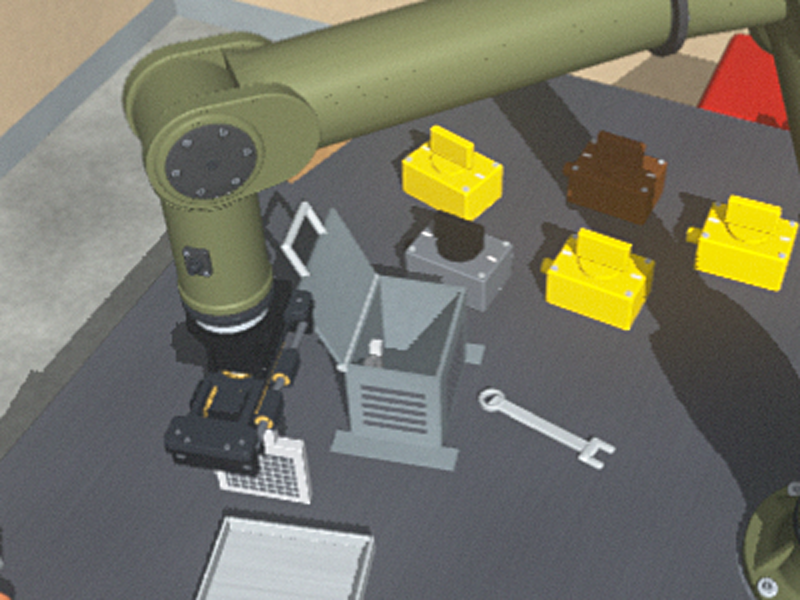

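The picture shows the plate held upright over the tray, with the flap leaning back open and the wrench and tin where they were. I hand in.

Run:
```python
from bench import workorder
print(workorder.close_job())
```

```text
the job is handed in; nothing more can be done
None
```

The job is done and handed in after about 29 s of robot time, with the filter plate held upright and still over the catch tray.

What I did, in order:
- **Isolator:** I turned the handle anticlockwise to its stop. It then measured −4.9° against an off line of −5.2°.
- **Flap:** I swung it past upright by the pull bar and released it. It stays open, leaning back on its stop.
- **Plate:** I pinched the tab, drew the plate straight up out of the box and carried it over the tray.

Last checks:
- **Position:** the tool is at (0.549, 0.273). The two camera estimates of the tray centre, (0.548, 0.272) and (0.551, 0.274), differ by about 3 mm, and I aimed between them.
- **Height:** the plate's lower edge is about 0.19 m above the bench, roughly 0.16 m above the tray rim.
- **Grip and steadiness:** the opening reads about 12 mm and the joint speeds are close to zero. The plate's expected corners, drawn into the side view, matched, so it is upright and has not slipped.
- **Surroundings:** the last side picture shows the wrench where it was. The top view just before showed the tin and bracket in place too; I judged these by eye and did not measure them.

Nothing failed. Joint 3 came near its limit over the box (−1.34 against −1.38) but stayed inside its range in every reading I took.

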